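Find the hidden catch of the desk power box and switch it on

TASK

The grey power box on the desk has a concealed catch: one of the four identical flush plates in the row along its front edge gives when pressed, the other three are fixed. Feel along the plates with the fingertips until you find the one that gives, press it in so that the flap behind it springs open, then press down the raised end of the rocker switch under the flap to switch the box on. Grasp and lift nothing, and leave the tape roll on the box and the mouse and the sticky-note block beyond it where they are.

Things in the scene. Friction and masses are not known exactly. Their poses are not given: they have to be found in the camera images.
- power_box: grey desk power box, fixed to the desk, 150 (x) x 200 (y) x 45 high mm. Origin: centre of its underside, on the desk; x points away from its front edge (the one nearest the robot, with the row of plates), y to the left along the row, z up. Its top is a flat panel at z = 45 mm; left and right of the flap it is plain and solid
- plate_row (a point): centre of the row of four identical flush square plates, 42 x 42 mm, on their top face (z = 44.5 mm in the box's frame); same axes as the box. Plate centres lie at y = -64.5, -21.5, 21.5, 64.5 mm from here, x = 0. Any one of the four is the catch (drawn afresh each time, not to be seen); the others are rigid
- compartment (a point): centre of the mouth of the compartment under the flap, level with the box's top; same axes as the box. The mouth is 78 (x) x 88 (y) mm. The flap over it, 75 x 85 x 4 mm, is hinged along its far side (39 mm further in x), swings up and away from the robot and then leans back behind the box. The rocker switch's pivot lies at x = -5, y = 0, z = -19 mm from here
- catch (a joint): how far the catch plate is pressed in, m: 0 at rest (flush), 0.006 fully in. It is sprung: it starts to move at about 2.5 N, is fully in at about 5 N and comes back when let go. It frees the flap at about 0.003 to 0.004
- flap (a joint): opening angle of the flap, rad: 0 shut and latched; once the catch is pressed its spring swings it in 1 to 2 s to 2.2, fully open, where it stays. Once it has started to open, the catch may be let go
- rocker (a joint): rocker switch, rad: 0 off (its right end, towards -y of the box, raised), 0.4 on (right end down). It is a white bar 22 (x) x 56 (y) x 8 mm that tips about an axis along the box's x at its centre (26 mm above the desk); it stays where it is left and needs about 1.5 N at the raised end
- rocker_raised_end (a point): point on the upper face of the rocker about 20 mm from its pivot towards its right end (marked by a small dark line): the place to press. About 38 mm above the desk when off, 30 mm when on
- tape_roll: roll of clear tape, 49 mm across, 19 mm high, loose, lying on the box's top to the left of the flap; origin at the centre of its underside. Bystander
- mouse: black cordless mouse, 107 x 60 x 35 mm, loose on the desk beyond the box; origin at the centre of its underside. Bystander
- sticky_block: yellow block of sticky notes, 77 x 77 x 15 mm, loose on the desk beyond the box; origin at the centre of its underside. Bystander
- screen_corner (a point): lower right corner of the fixed monitor's black screen, which stands to the left beyond the box: keep the arm and gripper clear of it. From here the screen, about 50 mm thick in x (25 mm either side), reaches 790 mm to the left (+y) and 370 mm up

How it is judged:
By the outcome, as a careful person would: the job done as asked, in the order asked, and still so for the second after the job is handed in, with the robot touching nothing.
It also fails if it takes over 45 s, if anything falls off the work surface, if the arm or the gripper's body presses on something with over 40 N, if the wrist force passes 120 N, or if a joint passes its speed limit or range.

ROBOT

A 7-joint arm with a two-finger parallel gripper is mounted at the origin on a cart in front of the work surface, level with it; the furniture and walls round the work are solid. World frame = base frame: x ahead of the robot, y to its left, z up, the work surface at z = 0. Lengths are in mm, angles in rad, forces in N, time in s.
With the tool pointing down it reaches from about 375 to 925 mm from the base axis. Payload 3.1 kg.
Tool frame: the origin (TCP) lies at the very end of the fingers, on their centre line; the grasp point (between the pads) lies 19 mm behind it; z points along the fingers, x is the direction in which the jaws open and shut, and the axes are right-handed (so a half turn about z gives the same grasp; the last joint's range is limited). The gripper opens to 85 mm and grips with 20 to 120 N. Pads are 22 mm wide; open, the fingers measure 114 mm over their backs; the gripper's body (76 mm by 85 mm) begins 54 mm behind the grasp point. The pads swing forward as they close: fully open they stand 13 mm farther back than shut.
Start: joints at [1.2, 0.383, 0.044, 1.598, -0.018, 1.161, -0.05], TCP at [175.148, -625.96, 231.269] pointing down, gripper open.
Joint ranges: [-2.61, 2.61], [-0.41, 2.15], [-1.48, 1.57], [0, 2.5], [-1.57, 4.71], [0.05, 1.97], [-2.85, 2.85]. Speed limits (rad/s): [2.79, 2.79, 3.14, 3.14, 3.14, 3.14, 3.14].

INTERFACE

Orientations are given as a rotation vector (axis times angle).
In Python, from bench import arm gives the robot as it stands.
- The arm moves only by the tool apply_moves, never from a script. Its argument "commands" is a list of rows, each an object with "linear": the shift along the tool's x, y, z normalised to -1 to 1, where 1 is 0.4 m, a list of three; "turn": the turn, a rotation vector about the tool's x, y, z normalised to -1 to 1, where 1 is pi rad, a list of three; "fingers": the gripper's target within -1 to 1 (fully open at 1, half-way at 0, shut at -1). In form: [{"linear": [x, y, z], "turn": [wx, wy, wz], "fingers": fingers}, ...]. A call has 1 to 20 rows; each row shifts and turns the commanded pose from where the row before left it, along the tool's axes as they then stand; what a row does not reach is not made up. A row lasts 1/12 s, in which the tool goes at most 41.7 mm and 7.16 degrees, less where a joint would pass 70% of its speed; a pose out of reach is approached as far as the arm can. A call with a number of a shift or a turn outside -1 to 1 is refused whole. A call with a gripper value outside its range is refused whole. The fingers move at their own pace and stop on an object; "squeeze" is the grip in N (left out, the last holds). Time passes only in rows, so rows that do not move let the fingers close. It gives the time, the measured TCP pose, the force and the opening at its end, in the units of the state.
- arm.read_state(): the state, without advancing time (a new reading comes with each control period).
- arm.capture(name): name is "scene" or "top" or "wrist"; returns the picture (420x560x3 uint8, red, green, blue); there is no depth.
- arm.get_calibration(name): a dict with "camera_matrix" (3x3 intrinsics, pixels), "world_from_camera" (4x4, takes a point from camera to world coordinates); the wrist camera has in their place "T_tool_cam" (4x4, takes a point from camera to tool coordinates, whose origin is the TCP and whose axes are the tool frame's). Camera axes: x right, y down, z forward; pixel columns grow to the right and rows downward; lengths in mm; the calibration is good to about 2 mm. A picture is of the moment at which its call begins: read the wrist's pose just before it. get_calibration takes no time and is no camera call.
- arm.finish_job(): hands the job in, once; it reports no verdict.
The state is a dict: "clock": time; "joint_positions": joint angles; "joint_vel": joint speeds; "effort": joint torques, N m; "tcp_pos": TCP position; "tool_rot": TCP orientation; "wrist_force": force on the tool from outside, world axes, zero at the start; "moment": the same for the moment, N m; "finger_gap": finger opening in mm.
Only numpy, scipy, OpenCV 4.12 (cv2) and the standard library are available. Lean on these libraries where they do the work, as an engineer would, in place of code of your own. Each camera call takes 0.05 s, during which the arm holds its last target.

## Working session

There is one attempt and no reset: what is moved stays moved. The work goes in short steps, Python scripts to look and compute and a tool call to move; the robot and the scene stay as the last step left them, time stands still between calls to the robot, and variables do not carry over. Pictures are saved under pics/ and viewed, and the job is handed in when it is done.

Besides the shell and the picture viewer there is one more tool, called after "Call:" as name(argument=value, ...) on one line, values as JSON. apply_moves: Moves the arm, as the interface text tells. Its arguments: {"type":"object","properties":{"commands":{"type":"array"},"squeeze":{"type":"number"}},"required":["commands"]}

```bash
mkdir -p pics; ls; python3 - <<'E'
from bench import arm
import cv2
s=arm.read_state();print(s)
for n in ("scene","top","wrist"):
    c=arm.get_calibration(n);print(n,{k:(v.tolist() if hasattr(v,'tolist') else v) for k,v in c.items()})
    cv2.imwrite(f"pics/{n}0.png",arm.capture(n)[:,:,::-1])
E
```

```text
pics
{'clock': 0.0, 'joint_positions': array([ 1.20018356,  0.38385146,  0.04383259,  1.59958956, -0.01793541,
        1.16121867, -0.04993339]), 'joint_vel': array([-0.0002328 , -0.00060889,  0.00064591, -0.00104568, -0.00119024,
        0.00054165, -0.00037386]), 'effort': array([ 2.10611674e-04, -4.33465433e+01,  1.02419872e+00, -2.49513817e+01,
        1.05785407e-02,  1.11680260e-02,  1.23570470e-05]), 'tcp_pos': array([ 174.88307803, -625.03724673,  229.86929574]), 'tool_rot': array([-2.50170064,  1.89776146,  0.00344842]), 'wrist_force': array([ 0.90339885, -0.16437382, -0.14740542]), 'moment': array([ 0.01815223, -0.03696741,  0.01810435]), 'finger_gap': 85.19627582983162}
scene {'camera_matrix': [[416.7385573483067, 0.0, 289.36367956004636], [0.0, 416.7385573483067, 208.8375722943562], [0.0, 0.0, 1.0]], 'world_from_camera': [[-0.8263612365104674, -0.3064484327656189, 0.472457897434668, 230.47269166205848], [-0.5630096966518051, 0.46765747097153276, -0.6814077863662494, 494.8248529057574], [-0.012132117248597845, -0.8290873584249165, -0.558987445146186, 563.7182190019815], [0
[... 191 characters left out ...]
91, -0.9769843524453556, 0.2028975444582094, 409.3779102755362], [-0.9978288591863224, -0.06408276010640498, 0.015197619289461443, -120.99532708969146], [-0.001845601572531478, -0.2034575506931948, -0.9790820286476315, 1045.5718879968426], [0.0, 0.0, 0.0, 1.0]]}
wrist {'camera_matrix': [[341.6143110887024, 0.0, 276.43383792133835], [0.0, 341.6143110887024, 211.40956002180556], [0.0, 0.0, 1.0]], 'T_tool_cam': [[0.9999997941328566, -0.00014889523925128726, -0.0006241509847350223, -0.6064376733533328], [0.00030718980117475385, 0.9650826237892248, 0.26194548076752583, -65.27080443576125], [0.0005633548349590149, -0.261945618574375, 0.9650824708495211, -141.93717171725882], [0.0, 0.0, 0.0, 1.0]]}
```

View pics/scene0.png

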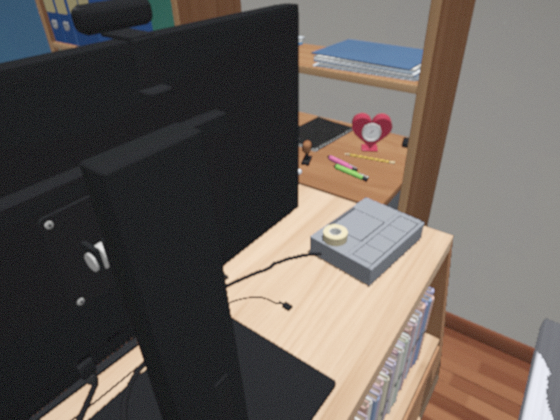

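View pics/top0.png

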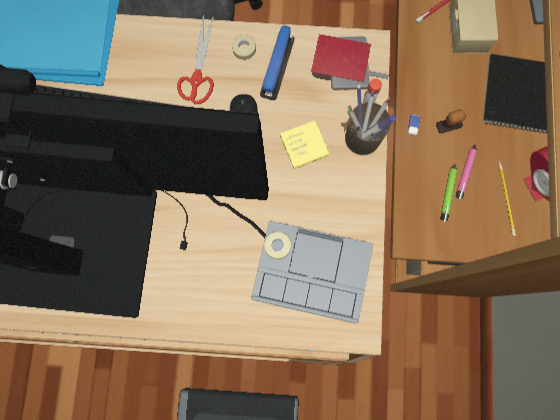

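View pics/wrist0.png

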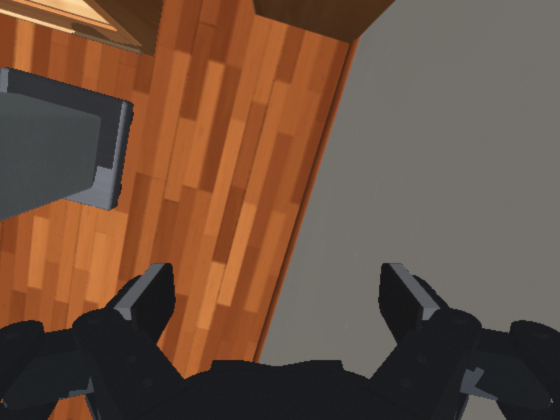

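The pictures show the box in the top view around (312,272), with the plate row on its lower side, the tape at (277,245), the sticky block at (304,144) and the mouse at about (243,103). In the scene view the box is at (367,238). I'll measure its corners in both views.

```bash
python3 - <<'E'
import cv2
a=cv2.imread("pics/top0.png")[205:335,235:390];cv2.imwrite("pics/top0c.png",cv2.resize(a,None,fx=5,fy=4.5,interpolation=cv2.INTER_CUBIC)[:600])
a=cv2.imread("pics/scene0.png")[190:290,300:435];cv2.imwrite("pics/scene0c.png",cv2.resize(a,None,fx=5,fy=5,interpolation=cv2.INTER_CUBIC))
E
```

```text
(no output)
```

View pics/top0c.png

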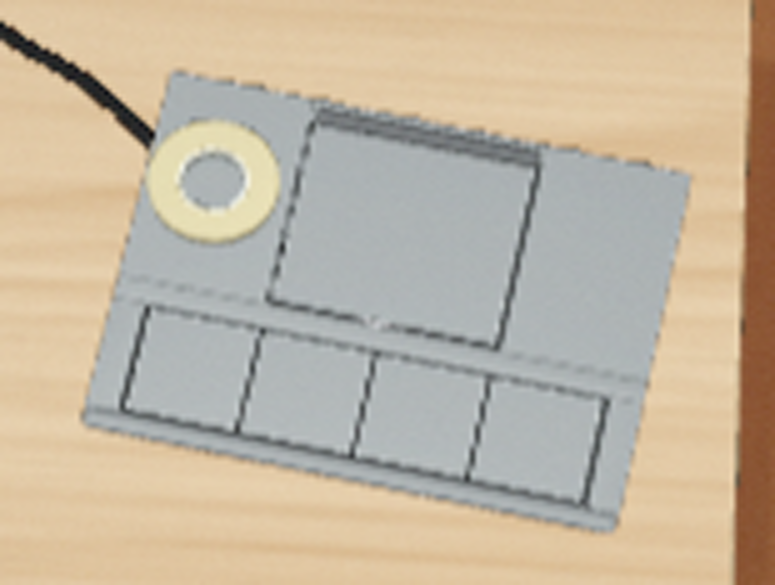

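View pics/scene0c.png

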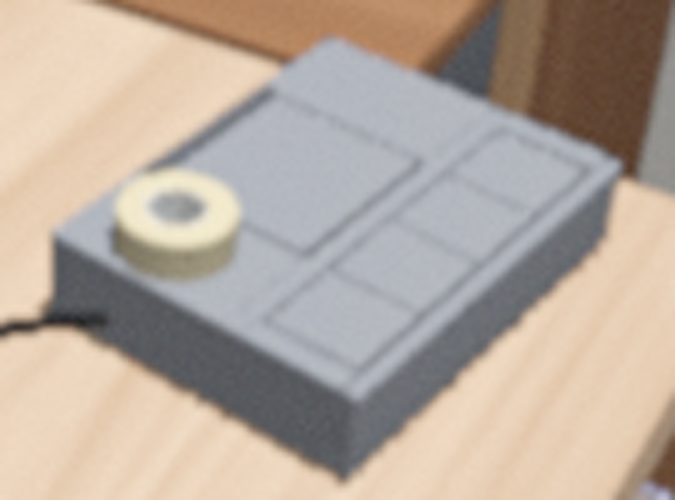

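```bash
cat > h.py <<'E'
import numpy as np, cv2
from bench import arm
from scipy.spatial.transform import Rotation as R
def ray(name,px,state=None):
    c=arm.get_calibration(name);K=c["camera_matrix"]
    if name=="wrist":
        T=np.eye(4);T[:3,:3]=R.from_rotvec(state["tool_rot"]).as_matrix();T[:3,3]=state["tcp_pos"];T=T@c["T_tool_cam"]
    else: T=c["world_from_camera"]
    T=np.array(T)
    d=T[:3,:3]@np.linalg.inv(K)@np.array([px[0],px[1],1.0]);return T[:3,3],d/np.linalg.norm(d)
def onz(o,d,z): return o+d*(z-o[2])/d[2]
def tri(a,b):
    (o1,d1),(o2,d2)=a,b
    A=np.stack([d1,-d2],1);t=np.linalg.lstsq(A,o2-o1,rcond=None)[0]
    p,q=o1+t[0]*d1,o2+t[1]*d2
    return (p+q)/2,np.linalg.norm(p-q)
E
python3 - <<'E'
from h import *
np.set_printoptions(precision=1,suppress=True)
tc=lambda x,y:((x+.5)/5-.5+235,(y+.5)/4.5-.5+205)
sc=lambda x,y:((x+.5)/5-.5+300,(y+.5)/5-.5+190)
P={'rowBL':((147,307),(266,318)),'rowFL':((122,410),(360,365)),'rowBR':((608,400),(502,130)),'rowFR':((585,502),(588,172)),
'boxFL':((85,410),(350,400)),'boxFR':((618,517),(620,165)),'boxBR':((690,176),(340,40)),'boxBL':((175,72),(55,238))}
Z={}
for k,(a,b) in P.items():
    p,e=tri(ray("top",tc(*a)),ray("scene",sc(*b)));Z[k]=onz(*ray("top",tc(*a)),45)
    print(k,p,round(e,1),Z[k],onz(*ray("scene",sc(*b)),45))
row=sum(Z[k] for k in P if 'row' in k)/4
u=Z['rowBL']+Z['rowFL']-Z['rowBR']-Z['rowFR'];v=Z['rowBL']+Z['rowBR']-Z['rowFL']-Z['rowFR'];print(np.linalg.norm(u)/2,np.linalg.norm(v)/2)
print(row,np.degrees(np.arctan2(-u[0],u[1])),np.degrees(np.arctan2(v[1],v[0])))
u=Z['boxBL']+Z['boxFL']-Z['boxBR']-Z['boxFR'];v=Z['boxBL']+Z['boxBR']-Z['boxFL']-Z['boxFR'];print(np.linalg.norm(u)/2,np.linalg.norm(v)/2)
print(sum(Z[k] for k in P if 'box' in k)/4,np.degrees(np.arctan2(-u[0],u[1])),np.degrees(np.arctan2(v[1],v[0])))
fl=[onz(*ray("top",tc(*a)),45) for a in [(318,122),(538,165),(498,348),(270,298)]];print(np.array(fl),np.mean(fl,0))
print("tape",onz(*ray("top",tc(213,181)),64))
for n,p in dict(mouse=(243,103),scrc=(266,198)).items(): print(n,onz(*ray("top",p),20))
print("desk right edge/bookcase",onz(*ray("top",(388,250)),0),onz(*ray("top",(390,290)),0))
s=arm.read_state();Rm=R.from_rotvec(s["tool_rot"]).as_matrix();print(Rm)
E
```

```text
rowBL [482.7 -80.1  43.4] 1.1 [483.1 -79.9  45. ] [481.4 -78.4  45. ]
rowFL [440.6 -73.9  44.4] 0.9 [440.9 -73.8  45. ] [439.9 -73.4  45. ]
rowBR [ 456.2 -251.8   41.5] 1.3 [ 456.7 -251.2   45. ] [ 454. -247.   45.]
rowFR [ 414.9 -245.3   39.4] 1.3 [ 415.5 -244.4   45. ] [ 412.3 -237.6   45. ]
boxFL [438.8 -60.4  38.4] 3.0 [440.1 -60.3  45. ] [434.8 -53.9  45. ]
boxFR [ 407.7 -258.2   38.6] 5.6 [ 410.4 -256.6   45. ] [ 402.9 -249.8   45. ]
boxBR [ 548.4 -279.6   41.5] 5.0 [ 550.3 -278.2   45. ] [ 543.9 -274.9   45. ]
boxBL [581.3 -83.6  38.1] 2.7 [581.4 -83.3  45. ] [575.3 -76.3  45. ]
172.86249499773177 42.15886966104763
[ 449.1 -162.3   45. ] -8.634570674753276 -8.789819353359656
197.91212153471866 142.38101542988784
[ 495.5 -169.6   45. ] -8.826286808672473 -9.022867411639842
[[ 563.8 -138.3   45. ]
 [ 551.2 -221.4   45. ]
 [ 475.  -210.    45. ]
 [ 489.8 -125.    45. ]] [ 519.9 -173.7   45. ]
tape [ 534.1 -101.1   64. ]
mouse [822.7 -11.7  20. ]
scrc [629.7 -72.2  20. ]
desk right edge/bookcase [ 546.3 -315.6    0. ] [ 469.7 -321.4    0. ]
[[ 0.3 -1.  -0. ]
 [-1.  -0.3  0. ]
 [-0.   0.  -1. ]]
```

```bash
cat >> h.py <<'E'
def plan(tgt,n,yaw=None):
    "per-row linear (tool axes, normalised) for n rows, and total turn needed in tool frame"
    s=arm.read_state();Rm=R.from_rotvec(s["tool_rot"]);d=Rm.inv().apply(np.array(tgt)-s["tcp_pos"])
    print("tcp",s["tcp_pos"].round(1),"F",s["wrist_force"].round(2),"clk",round(s["clock"],2))
    print("lin/row",(d/400/n).round(4),"total mm",d.round(1))
    if yaw is not None:
        a=np.radians(yaw);x=np.array([np.cos(a),np.sin(a),0]);z=np.array([0,0,-1.]);G=np.stack([x,np.cross(z,x),z],1)
        print("turn total norm",((Rm.inv()*R.from_matrix(G)).as_rotvec()/np.pi).round(4))
E
python3 -c "
from h import *
plan([390,-155,200],15,-98.8)"
```

```text
tcp [ 174.9 -625.2  230.2] F [-0.01  1.09 -0.1 ] clk 0.15
lin/row [-0.0658 -0.0556  0.0052] total mm [-394.8 -333.8   31. ]
turn total norm [0.0002 0.0007 0.1358]
```

Call:
apply_moves(commands=[{"linear":[-0.0658,-0.0556,0.0052],"turn":[0,0,0],"fingers":-1},{"linear":[-0.0658,-0.0556,0.0052],"turn":[0,0,0],"fingers":-1},{"linear":[-0.0658,-0.0556,0.0052],"turn":[0,0,0],"fingers":-1},{"linear":[-0.0658,-0.0556,0.0052],"turn":[0,0,0],"fingers":-1},{"linear":[-0.0658,-0.0556,0.0052],"turn":[0,0,0],"fingers":-1},{"linear":[-0.0658,-0.0556,0.0052],"turn":[0,0,0],"fingers":-1},{"linear":[-0.0658,-0.0556,0.0052],"turn":[0,0,0],"fingers":-1},{"linear":[-0.0658,-0.0556,0.0052],"turn":[0,0,0],"fingers":-1},{"linear":[-0.0658,-0.0556,0.0052],"turn":[0,0,0],"fingers":-1},{"linear":[-0.0658,-0.0556,0.0052],"turn":[0,0,0],"fingers":-1},{"linear":[-0.0658,-0.0556,0.0052],"turn":[0,0,0],"fingers":-1},{"linear":[-0.0658,-0.0556,0.0052],"turn":[0,0,0],"fingers":-1},{"linear":[-0.0658,-0.0556,0.0052],"turn":[0,0,0],"fingers":-1},{"linear":[-0.0658,-0.0556,0.0052],"turn":[0,0,0],"fingers":-1},{"linear":[-0.0658,-0.0556,0.0052],"turn":[0,0,0],"fingers":-1},{"linear":[0,0,0],"turn":[0,0,0.034],"fingers":-1},{"linear":[0,0,0],"turn":[0,0,0.034],"fingers":-1},{"linear":[0,0,0],"turn":[0,0,0.034],"fingers":-1},{"linear":[0,0,0],"turn":[0,0,0.034],"fingers":-1},{"linear":[0,0,0],"turn":[0,0,0],"fingers":-1}], squeeze=20)

```text
clock: 1.82
tcp_pos: [389.7, -155.6, 199.9]
tool_rot: [2.042, -2.387, -0.001]
wrist_force: [-1.0, 0.3, -0.7]
finger_gap: 0.3
```

```bash
python3 - <<'E'
from h import *
plan([390,-155,200],1,-98.8);print(arm.read_state()["finger_gap"],arm.read_state()["joint_positions"].round(2))
np.set_printoptions(suppress=True);s=arm.read_state();np.save("s1.npy",np.r_[s["tcp_pos"],s["tool_rot"]])
cv2.imwrite("pics/w1.png",arm.capture("wrist")[:,:,::-1])
E
```

```text
tcp [ 389.7 -155.6  199.9] F [-0.96  0.27 -0.7 ] clk 1.82
lin/row [-0.0017 -0.0004 -0.0003] total mm [-0.7 -0.2 -0.1]
turn total norm [ 0.0002  0.     -0.0007]
0.2608648273489461 [ 0.67 -0.01 -0.39  2.14 -0.    1.01 -1.44]
```

View pics/w1.png

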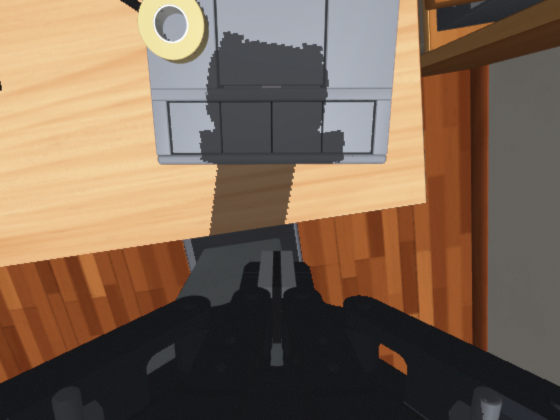

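The wrist view shows the plate row from (168,101) to (373,154), square to the image, with the flap between columns 218 and 326.

```bash
python3 - <<'E'
from h import *
np.set_printoptions(precision=1,suppress=True)
v=np.load("s1.npy");s=dict(tcp_pos=v[:3],tool_rot=v[3:])
tc=lambda x,y:((x+.5)/5-.5+235,(y+.5)/4.5-.5+205)
W=[(168,101),(376,101),(373,154),(171,154)];T=[(147,307),(608,400),(585,502),(122,410)]
ps=[]
for w,t in zip(W,T):
    p=onz(*ray("wrist",w,s),44.5);ps.append(p);q,e=tri(ray("wrist",w,s),ray("top",tc(*t)));print(p,q,round(e,1))
ps=np.array(ps);print("row",ps.mean(0)); u=ps[0]+ps[3]-ps[1]-ps[2];print(np.degrees(np.arctan2(-u[0],u[1])),np.linalg.norm(u)/2)
for w in [(218,84),(326,84)]: print(onz(*ray("wrist",w,s),45))
a=np.radians(-8.8);X=np.array([np.cos(a),np.sin(a)]);Y=np.array([-X[1],X[0]])
for c in ([449,-162],ps.mean(0)[:2]):
    print([ (c+y*Y).round(1) for y in (-64.5,-21.5,21.5,64.5)], c+71*X)
E
```

```text
[481.9 -78.8  44.5] [482.2 -80.   48.6] 1.3
[ 455.1 -249.1   44.5] [ 456.1 -252.2   34.6] 2.1
[ 412.  -243.1   44.5] [ 414.3 -242.2   52.9] 3.4
[439.1 -71.   44.5] [440.1 -74.5  56. ] 1.0
row [ 447.  -160.5   44.5]
-8.942028148628873 173.30983559263868
[ 488.4 -122.5   45. ]
[ 474.7 -209.7   45. ]
[array([ 439.1, -225.7]), array([ 445.7, -183.2]), array([ 452.3, -140.8]), array([458.9, -98.3])] [ 519.2 -172.9]
[array([ 437.2, -224.3]), array([ 443.7, -181.8]), array([ 450.3, -139.3]), array([456.9, -96.8])] [ 517.2 -171.4]
```

```bash
python3 -c "
from h import *
plan([438,-225,60],6,-98.8)"
```

```text
tcp [ 389.7 -155.8  199.9] F [-0.15 -0.03  0.27] clk 1.87
lin/row [ 0.0255 -0.0243  0.0583] total mm [ 61.1 -58.3 139.8]
turn total norm [0.0001 0.     0.0004]
```

Call:
apply_moves(commands=[{"linear":[0.0255,-0.0243,0.0583],"turn":[0,0,0],"fingers":-1},{"linear":[0.0255,-0.0243,0.0583],"turn":[0,0,0],"fingers":-1},{"linear":[0.0255,-0.0243,0.0583],"turn":[0,0,0],"fingers":-1},{"linear":[0.0255,-0.0243,0.0583],"turn":[0,0,0],"fingers":-1},{"linear":[0.0255,-0.0243,0.0583],"turn":[0,0,0],"fingers":-1},{"linear":[0.0255,-0.0243,0.0583],"turn":[0,0,0],"fingers":-1},{"linear":[0,0,0],"turn":[0,0,0],"fingers":-1},{"linear":[0,0,0.02],"turn":[0,0,0],"fingers":-1},{"linear":[0,0,0.01],"turn":[0,0,0],"fingers":-1},{"linear":[0,0,0],"turn":[0,0,0],"fingers":-1}])

```text
clock: 2.7
tcp_pos: [437.8, -224.5, 48.2]
tool_rot: [2.045, -2.384, -0.001]
wrist_force: [-0.8, 0.4, -0.1]
finger_gap: -0.1
```

```bash
python3 - <<'E'
from h import *
plan([438,-225,44],1,-98.8)
a=arm.capture("wrist");b=arm.capture("top")[205:335,235:390]
cv2.imwrite("pics/w2.png",np.hstack([a[:,:400],cv2.resize(b,(390,420))])[:,:,::-1])
E
```

```text
tcp [ 437.8 -224.5   48.2] F [-0.83  0.38 -0.06] clk 2.7
lin/row [ 0.0012 -0.0006  0.0105] total mm [ 0.5 -0.2  4.2]
turn total norm [0.0002 0.0001 0.0003]
```

View pics/w2.png

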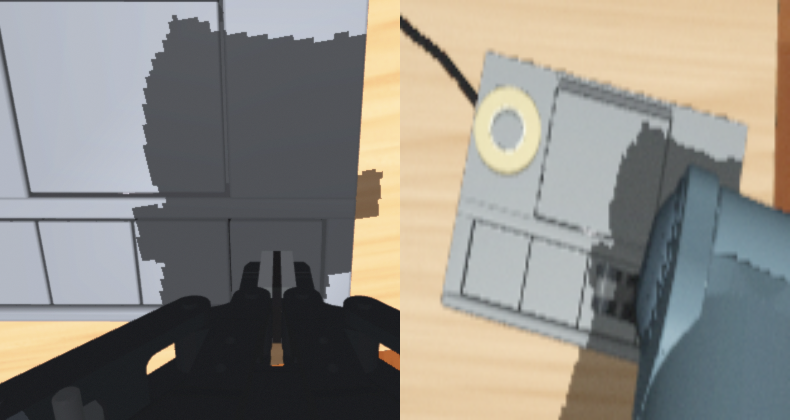

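The fingertips at (275,252) are centred over the rightmost plate (columns 230 to 325). Now I'll feel downward in small steps.

Call:
apply_moves(commands=[{"linear":[0,0,0.005],"turn":[0,0,0],"fingers":-1},{"linear":[0,0,0.005],"turn":[0,0,0],"fingers":-1},{"linear":[0,0,0],"turn":[0,0,0],"fingers":-1}])

```text
clock: 3.05
tcp_pos: [438.7, -225.3, 44.7]
tool_rot: [-2.044, 2.385, -0.002]
wrist_force: [0.4, -0.1, 0.6]
finger_gap: 0.1
```

Call:
apply_moves(commands=[{"linear":[0,0,0.0025],"turn":[0,0,0],"fingers":-1},{"linear":[0,0,0],"turn":[0,0,0],"fingers":-1}])

```text
clock: 3.22
tcp_pos: [438.7, -225.4, 44.6]
tool_rot: [2.043, -2.386, 0.001]
wrist_force: [-2.5, 1.2, 10.0]
finger_gap: 0.1
```

Call:
apply_moves(commands=[{"linear":[0,0,0.0025],"turn":[0,0,0],"fingers":-1},{"linear":[0,0,0],"turn":[0,0,0],"fingers":-1}])

```text
clock: 3.38
tcp_pos: [438.7, -225.4, 44.6]
tool_rot: [2.043, -2.385, 0.0]
wrist_force: [-4.9, 2.4, 17.0]
finger_gap: -0.1
```

Plate 1 (the rightmost) is rigid: 17 N with no motion. Next plate.

Call:
apply_moves(commands=[{"linear":[0,0,-0.025],"turn":[0,0,0],"fingers":-1},{"linear":[-0.0358,0,0],"turn":[0,0,0],"fingers":-1},{"linear":[-0.0358,0,0],"turn":[0,0,0],"fingers":-1},{"linear":[-0.0358,0,0],"turn":[0,0,0],"fingers":-1},{"linear":[0,0,0],"turn":[0,0,0],"fingers":-1},{"linear":[0,0,0.012],"turn":[0,0,0],"fingers":-1},{"linear":[0,0,0.006],"turn":[0,0,0],"fingers":-1},{"linear":[0,0,0],"turn":[0,0,0],"fingers":-1},{"linear":[0,0,0],"turn":[0,0,0],"fingers":-1}])

```text
clock: 4.13
tcp_pos: [444.6, -184.0, 44.7]
tool_rot: [2.041, -2.388, 0.0]
wrist_force: [-0.2, -0.1, -0.5]
finger_gap: 0.2
```

Call:
apply_moves(commands=[{"linear":[0,0,0.0025],"turn":[0,0,0],"fingers":-1},{"linear":[0,0,0],"turn":[0,0,0],"fingers":-1}])

```text
clock: 4.3
tcp_pos: [444.5, -184.0, 44.6]
tool_rot: [2.041, -2.387, -0.0]
wrist_force: [-2.6, 0.2, 8.2]
finger_gap: 0.0
```

Call:
apply_moves(commands=[{"linear":[0,0,0.0025],"turn":[0,0,0],"fingers":-1},{"linear":[0,0,0],"turn":[0,0,0],"fingers":-1}])

```text
clock: 4.47
tcp_pos: [444.6, -184.0, 44.6]
tool_rot: [2.04, -2.386, -0.001]
wrist_force: [-4.8, 1.1, 15.3]
finger_gap: -0.0
```

Plate 2 is rigid as well. On to plate 3.

Call:
apply_moves(commands=[{"linear":[0,0,-0.025],"turn":[0,0,0],"fingers":-1},{"linear":[-0.0368,0,0],"turn":[0,0,0],"fingers":-1},{"linear":[-0.0368,0,0],"turn":[0,0,0],"fingers":-1},{"linear":[-0.0368,0,0],"turn":[0,0,0],"fingers":-1},{"linear":[0,0,0],"turn":[0,0,0],"fingers":-1},{"linear":[0,0,0.012],"turn":[0,0,0],"fingers":-1},{"linear":[0,0,0.007],"turn":[0,0,0],"fingers":-1},{"linear":[0,0,0],"turn":[0,0,0],"fingers":-1},{"linear":[0,0,0],"turn":[0,0,0],"fingers":-1}])

```text
clock: 5.22
tcp_pos: [451.1, -140.4, 44.9]
tool_rot: [2.041, -2.388, -0.001]
wrist_force: [0.4, -0.2, -0.0]
finger_gap: 0.1
```

Call:
apply_moves(commands=[{"linear":[0,0,0.0025],"turn":[0,0,0],"fingers":-1},{"linear":[0,0,0],"turn":[0,0,0],"fingers":-1}])

```text
clock: 5.38
tcp_pos: [451.3, -140.3, 44.3]
tool_rot: [2.041, -2.387, 0.0]
wrist_force: [-0.2, -0.7, 1.4]
finger_gap: 0.1
```

Call:
apply_moves(commands=[{"linear":[0,0,0.0025],"turn":[0,0,0],"fingers":-1},{"linear":[0,0,0],"turn":[0,0,0],"fingers":-1}])

```text
clock: 5.55
tcp_pos: [451.4, -140.2, 43.4]
tool_rot: [2.042, -2.386, 0.001]
wrist_force: [-0.5, -1.7, 2.8]
finger_gap: 0.2
```

Plate 3 gives: it has moved about 1 mm at 2.8 N. I'll press it fully in.

Call:
apply_moves(commands=[{"linear":[0,0,0.005],"turn":[0,0,0],"fingers":-1},{"linear":[0,0,0.004],"turn":[0,0,0],"fingers":-1},{"linear":[0,0,0.002],"turn":[0,0,0],"fingers":-1},{"linear":[0,0,0],"turn":[0,0,0],"fingers":-1},{"linear":[0,0,0],"turn":[0,0,0],"fingers":-1}])

```text
clock: 5.97
tcp_pos: [451.7, -139.8, 39.1]
tool_rot: [2.043, -2.386, 0.001]
wrist_force: [-1.3, -3.6, 5.1]
finger_gap: 0.1
```

```bash
python3 - <<'E'
from h import *
plan([451,-140,40],1,-98.8)
a=arm.capture("wrist");b=arm.capture("scene")[170:300,290:450]
cv2.imwrite("pics/w3.png",np.hstack([a[:,:400],cv2.resize(b,(400,420))])[:,:,::-1])
E
```

```text
tcp [ 451.7 -139.8   39.1] F [-1.33 -3.62  5.13] clk 5.97
lin/row [ 0.0008  0.0016 -0.0023] total mm [ 0.3  0.6 -0.9]
turn total norm [-0.0001 -0.0002 -0.0004]
```

View pics/w3.png

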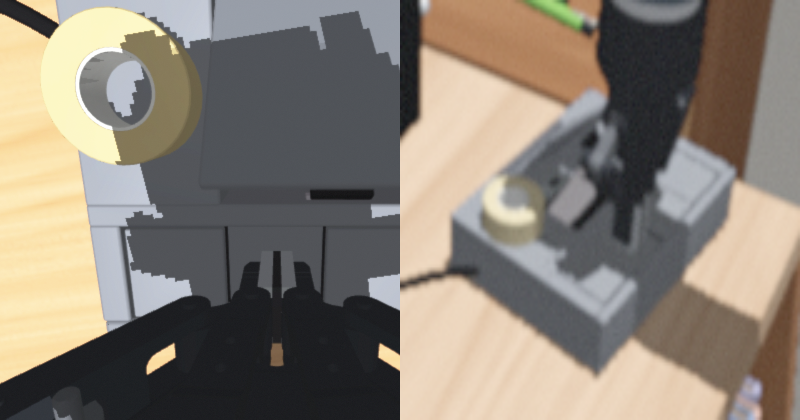

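The catch is in at 5 N, and the flap's front edge (340,193) has started to lift. I'll back away from the flap and let it swing.

Call:
apply_moves(commands=[{"linear":[0,0,0],"turn":[0,0,0],"fingers":-1},{"linear":[0,0,0],"turn":[0,0,0],"fingers":-1},{"linear":[0,0,-0.04],"turn":[0,0,0],"fingers":-1},{"linear":[0,0.08,-0.02],"turn":[0,0,0],"fingers":-1},{"linear":[0,0.08,-0.03],"turn":[0,0,0],"fingers":-1},{"linear":[0,0,-0.08],"turn":[0,0,0],"fingers":-1},{"linear":[0,0,-0.08],"turn":[0,0,0],"fingers":-1},{"linear":[0,0,-0.08],"turn":[0,0,0],"fingers":-1},{"linear":[0,0,-0.08],"turn":[0,0,0],"fingers":-1},{"linear":[0,0,0],"turn":[0,0,0],"fingers":-1},{"linear":[0,0,0],"turn":[0,0,0],"fingers":-1},{"linear":[0,0,0],"turn":[0,0,0],"fingers":-1},{"linear":[0,0,0],"turn":[0,0,0],"fingers":-1},{"linear":[0,0,0],"turn":[0,0,0],"fingers":-1},{"linear":[0,0,0],"turn":[0,0,0],"fingers":-1},{"linear":[0,0,0],"turn":[0,0,0],"fingers":-1},{"linear":[0,0,0],"turn":[0,0,0],"fingers":-1},{"linear":[0,0,0],"turn":[0,0,0],"fingers":-1},{"linear":[0,0,0],"turn":[0,0,0],"fingers":-1},{"linear":[0,0,0],"turn":[0,0,0],"fingers":-1}])

```text
clock: 7.73
tcp_pos: [388.4, -129.4, 203.0]
tool_rot: [-2.043, 2.386, -0.0]
wrist_force: [0.6, 0.1, 0.4]
finger_gap: 0.2
```

```bash
python3 - <<'E'
from h import *
plan([451,-140,40],1,-98.8)
s=arm.read_state();np.save("s2.npy",np.r_[s["tcp_pos"],s["tool_rot"]])
a=arm.capture("wrist");b=arm.capture("top")
cv2.imwrite("pics/w4.png",a[:,:,::-1]);cv2.imwrite("pics/t4.png",b[:,:,::-1])
E
```

```text
tcp [ 388.4 -129.4  203. ] F [0.64 0.12 0.37] clk 7.73
lin/row [ 0.0021 -0.1586  0.4074] total mm [  0.9 -63.4 163. ]
turn total norm [-0.      0.     -0.0003]
```

View pics/w4.png

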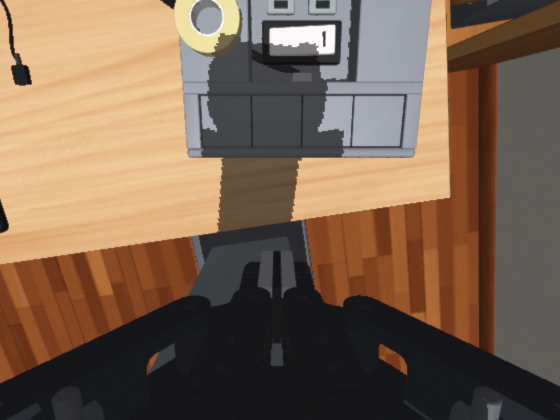

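View pics/t4.png

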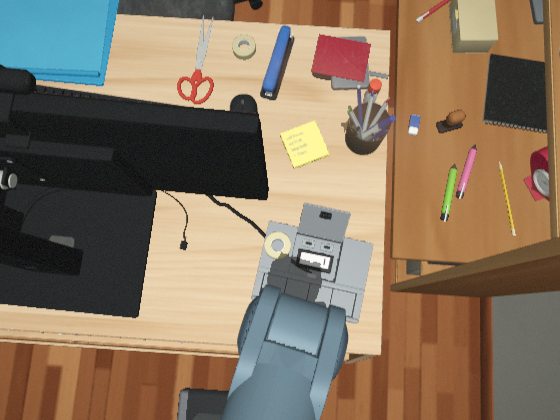

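The flap is open. In the wrist view the white rocker spans (270–337, 25–55), with the dark mark at about (323,39). In the top view it lies near (315,260).

```bash
python3 - <<'E'
import cv2,numpy as np
a=cv2.imread("pics/w4.png")[0:80,240:370];b=cv2.imread("pics/t4.png")[235:285,285:350]
cv2.imwrite("pics/z4.png",np.vstack([cv2.resize(a,(520,320),interpolation=2),cv2.resize(b,(520,280),interpolation=2)[:280]]))
E
```

```text
(no output)
```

View pics/z4.png

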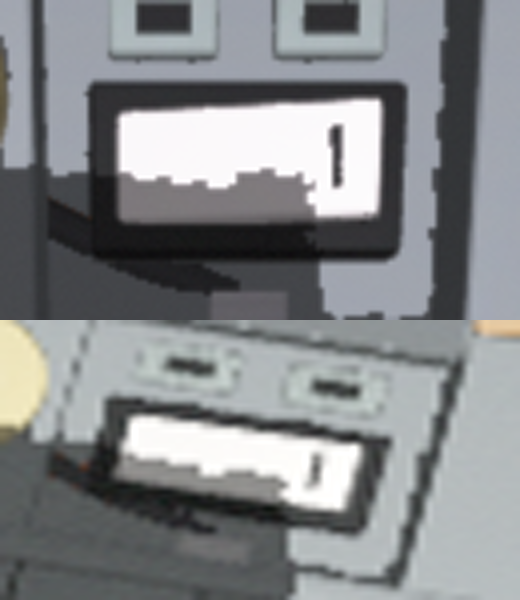

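```bash
python3 - <<'E'
from h import *
np.set_printoptions(precision=1,suppress=True)
v=np.load("s2.npy");s=dict(tcp_pos=v[:3],tool_rot=v[3:])
w=ray("wrist",(323.6,38.4),s);t=ray("top",(324.1,261.4))
print(tri(w,t),onz(*w,38),onz(*t,38))
print("row est", np.mean([onz(*ray("wrist",p,s),44.5) for p in [(200,94),(406,94),(404,147),(203,147)]],0))
a=np.radians(-8.9);X=np.array([np.cos(a),np.sin(a)]);Y=np.array([-X[1],X[0]])
print("nominal",np.array([448,-161.3])+66*X-20*Y)
p=(onz(*w,38)+onz(*t,38))/2;p[2]=75;print(p);plan(p,8,-98.8)
E
```

```text
(array([ 515.7, -192.3,    4.1]), np.float64(0.1295742687786958)) [ 509.5 -187.    38. ] [ 512.2 -190.1   38. ]
row est [ 447.4 -161.3   44.5]
nominal [ 510.1 -191.3]
[ 510.8 -188.5   75. ]
tcp [ 388.4 -129.4  203. ] F [-0.8  0.1 -0.2] clk 7.83
lin/row [ 0. -0.  0.] total mm [  39.6 -130.   128. ]
turn total norm [-0. -0. -0.]
```

Call:
apply_moves(commands=[{"linear":[0.026,-0.0813,0],"turn":[0,0,0],"fingers":-1},{"linear":[0.026,-0.0813,0],"turn":[0,0,0],"fingers":-1},{"linear":[0.026,-0.0813,0],"turn":[0,0,0],"fingers":-1},{"linear":[0.026,-0.0813,0],"turn":[0,0,0],"fingers":-1},{"linear":[0,0,0.09],"turn":[0,0,0],"fingers":-1},{"linear":[0,0,0.09],"turn":[0,0,0],"fingers":-1},{"linear":[0,0,0.09],"turn":[0,0,0],"fingers":-1},{"linear":[0,0,0.06],"turn":[0,0,0],"fingers":-1},{"linear":[0,0,0.03],"turn":[0,0,0],"fingers":-1},{"linear":[0,0,0],"turn":[0,0,0],"fingers":-1},{"linear":[0,0,0],"turn":[0,0,0],"fingers":-1}])

```text
clock: 8.75
tcp_pos: [510.8, -190.5, 59.2]
tool_rot: [-2.043, 2.386, 0.0]
wrist_force: [0.6, 0.7, 1.2]
finger_gap: 0.2
```

```bash
python3 - <<'E'
from h import *
plan([510.5,-190.5,45],1,-98.8)
a=arm.capture("wrist");b=arm.capture("scene")[170:300,290:450]
cv2.imwrite("pics/w5.png",np.hstack([a[:,:400],cv2.resize(b,(400,420))])[:,:,::-1])
E
```

```text
tcp [ 510.8 -190.5   59.2] F [0.59 0.75 1.22] clk 8.75
lin/row [0.     0.0008 0.0354] total mm [ 0.   0.3 14.2]
turn total norm [ 0.      0.0001 -0.0003]
```

View pics/w5.png

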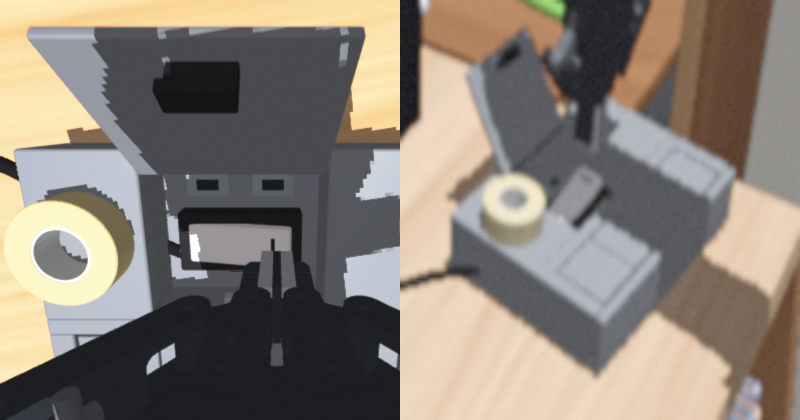

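```bash
python3 - <<'E'
from h import *
c=arm.get_calibration("wrist");T=np.linalg.inv(c["T_tool_cam"])
for p in ([0,0,0],[0,0,21],[0,-11,21],[0,11,21],[-8,0,21],[8,0,21]):
    q=c["camera_matrix"]@(T@np.r_[p,1])[:3];print(p,(q[:2]/q[2]).round(1))
a=cv2.imread("pics/w5.png")[190:320,150:340];cv2.imwrite("pics/w5z.png",cv2.resize(a,None,fx=4,fy=4,interpolation=2))
E
```

```text
[0, 0, 0] [277.1 268.2]
[0, 0, 21] [277.1 250.8]
[0, -11, 21] [277.1 230.3]
[0, 11, 21] [277.1 270.6]
[-8, 0, 21] [261.4 250.8]
[8, 0, 21] [292.7 250.8]
```

View pics/w5z.png

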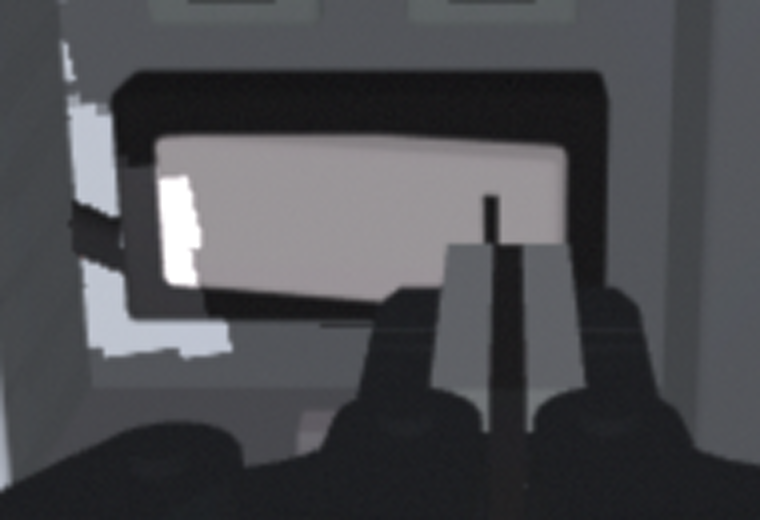

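The tips will land about 2 mm outside the mark and 2.5 mm nearer the robot. A small correction, then down.

Call:
apply_moves(commands=[{"linear":[-0.005,-0.006,0],"turn":[0,0,0],"fingers":-1},{"linear":[0,0,0.025],"turn":[0,0,0],"fingers":-1},{"linear":[0,0,0.0175],"turn":[0,0,0],"fingers":-1},{"linear":[0,0,0],"turn":[0,0,0],"fingers":-1},{"linear":[0,0,0],"turn":[0,0,0],"fingers":-1}])

```text
clock: 9.27
tcp_pos: [512.4, -188.7, 41.2]
tool_rot: [2.043, -2.385, -0.002]
wrist_force: [-0.2, -0.4, -1.2]
finger_gap: -0.2
```

Call:
apply_moves(commands=[{"linear":[0,0,0.005],"turn":[0,0,0],"fingers":-1},{"linear":[0,0,0.005],"turn":[0,0,0],"fingers":-1},{"linear":[0,0,0],"turn":[0,0,0],"fingers":-1}])

```text
clock: 9.52
tcp_pos: [512.9, -188.8, 37.6]
tool_rot: [2.043, -2.386, -0.001]
wrist_force: [0.5, 0.7, -0.7]
finger_gap: 0.2
```

Call:
apply_moves(commands=[{"linear":[0,0,0.005],"turn":[0,0,0],"fingers":-1},{"linear":[0,0,0.005],"turn":[0,0,0],"fingers":-1},{"linear":[0,0,0],"turn":[0,0,0],"fingers":-1}])

```text
clock: 9.77
tcp_pos: [513.4, -189.1, 33.9]
tool_rot: [-2.043, 2.386, -0.001]
wrist_force: [-0.4, -0.5, -0.2]
finger_gap: 0.1
```

Call:
apply_moves(commands=[{"linear":[0,0,0.004],"turn":[0,0,0],"fingers":-1},{"linear":[0,0,0],"turn":[0,0,0],"fingers":-1}])

```text
clock: 9.93
tcp_pos: [513.4, -189.2, 32.4]
tool_rot: [-2.043, 2.386, -0.001]
wrist_force: [0.6, 0.1, 0.4]
finger_gap: -0.1
```

Call:
apply_moves(commands=[{"linear":[0,0,0.004],"turn":[0,0,0],"fingers":-1},{"linear":[0,0,0],"turn":[0,0,0],"fingers":-1}])

```text
clock: 10.1
tcp_pos: [513.3, -189.2, 30.7]
tool_rot: [-2.043, 2.386, -0.001]
wrist_force: [-0.1, 0.1, 1.2]
finger_gap: 0.2
```

```bash
python3 - <<'E'
from h import *
plan([513,-189,30],1)
a=arm.capture("wrist");b=arm.capture("scene")[170:300,290:450]
cv2.imwrite("pics/w6.png",np.hstack([cv2.resize(a[170:320,150:340],(400,420)),cv2.resize(b,(400,420))])[:,:,::-1])
E
```

```text
tcp [ 513.3 -189.2   30.7] F [-0.12  0.11  1.18] clk 10.1
lin/row [-0.0003  0.0009  0.0018] total mm [-0.1  0.4  0.7]
```

View pics/w6.png

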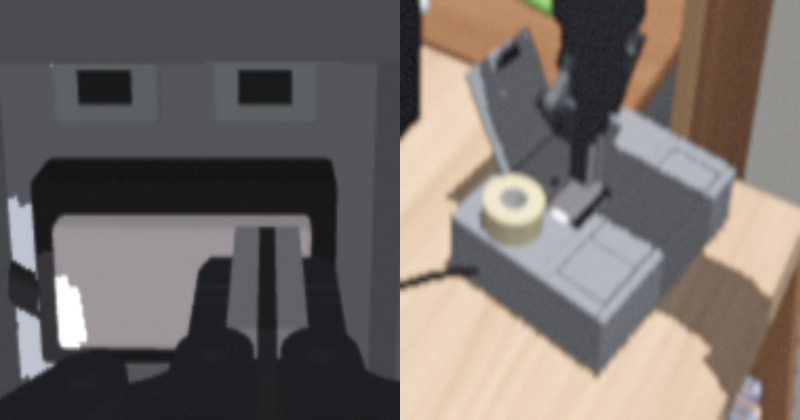

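The rocker is nearly tipped over. I'll press on until it stops firmly.

Call:
apply_moves(commands=[{"linear":[0,0,0.003],"turn":[0,0,0],"fingers":-1},{"linear":[0,0,0],"turn":[0,0,0],"fingers":-1}])

```text
clock: 10.37
tcp_pos: [513.2, -189.0, 29.6]
tool_rot: [2.043, -2.386, 0.0]
wrist_force: [0.6, -0.4, 1.3]
finger_gap: -0.1
```

Call:
apply_moves(commands=[{"linear":[0,0,0.003],"turn":[0,0,0],"fingers":-1},{"linear":[0,0,0],"turn":[0,0,0],"fingers":-1}])

```text
clock: 10.53
tcp_pos: [513.2, -189.3, 28.4]
tool_rot: [2.043, -2.386, 0.001]
wrist_force: [0.3, -1.5, 1.0]
finger_gap: -0.4
```

Call:
apply_moves(commands=[{"linear":[0,0,0.003],"turn":[0,0,0],"fingers":-1},{"linear":[0,0,0],"turn":[0,0,0],"fingers":-1}])

```text
clock: 10.7
tcp_pos: [513.2, -189.4, 27.5]
tool_rot: [2.043, -2.386, 0.0]
wrist_force: [-1.3, -0.4, 4.6]
finger_gap: -0.0
```

Call:
apply_moves(commands=[{"linear":[0,0,0.0025],"turn":[0,0,0],"fingers":-1},{"linear":[0,0,0],"turn":[0,0,0],"fingers":-1}])

```text
clock: 10.87
tcp_pos: [513.3, -189.4, 27.3]
tool_rot: [2.042, -2.386, 0.0]
wrist_force: [-4.0, -1.3, 9.4]
finger_gap: 0.0
```

At z = 27.3 it has reached a firm stop (9 N, no further motion). I'll lift off, retreat and look.

Call:
apply_moves(commands=[{"linear":[0,0,-0.03],"turn":[0,0,0],"fingers":-1},{"linear":[0,0,-0.06],"turn":[0,0,0],"fingers":-1},{"linear":[0,0,-0.09],"turn":[0,0,0],"fingers":-1},{"linear":[0,0,-0.09],"turn":[0,0,0],"fingers":-1},{"linear":[0,0,-0.09],"turn":[0,0,0],"fingers":-1},{"linear":[0,0,-0.08],"turn":[0,0,0],"fingers":-1},{"linear":[-0.03,0.08,0],"turn":[0,0,0],"fingers":-1},{"linear":[-0.03,0.08,0],"turn":[0,0,0],"fingers":-1},{"linear":[-0.03,0.08,0],"turn":[0,0,0],"fingers":-1},{"linear":[0,0.06,0],"turn":[0,0,0],"fingers":-1},{"linear":[0,0,0],"turn":[0,0,0],"fingers":-1},{"linear":[0,0,0],"turn":[0,0,0],"fingers":-1},{"linear":[0,0,0],"turn":[0,0,0],"fingers":-1}])

```text
clock: 11.95
tcp_pos: [400.9, -134.7, 202.6]
tool_rot: [-2.043, 2.385, -0.002]
wrist_force: [-0.3, 0.8, -0.4]
finger_gap: 0.2
```

```bash
python3 - <<'E'
from h import *
plan([513,-189,30],1)
a=arm.capture("wrist");b=arm.capture("scene")[170:300,290:450];t=arm.capture("top")
cv2.imwrite("pics/w7.png",np.hstack([cv2.resize(a[0:100,190:450],(400,300),interpolation=2),cv2.resize(b,(400,300))])[:,:,::-1])
t0=cv2.imread("pics/top0.png")
cv2.imwrite("pics/t7.png",t[:,:,::-1])
d=cv2.absdiff(t[:,:,::-1],t0).max(2);d[:200]>40
print("diff px mouse/sticky region",(d[70:175,225:335]>40).sum(),"tape",(d[228:262,262:292]>60).sum())
E
```

```text
tcp [ 400.9 -134.7  202.6] F [-0.29  0.76 -0.4 ] clk 11.95
lin/row [ 0.091  -0.297   0.4319] total mm [  36.4 -118.8  172.8]
diff px mouse/sticky region 0 tape 197
```

View pics/w7.png

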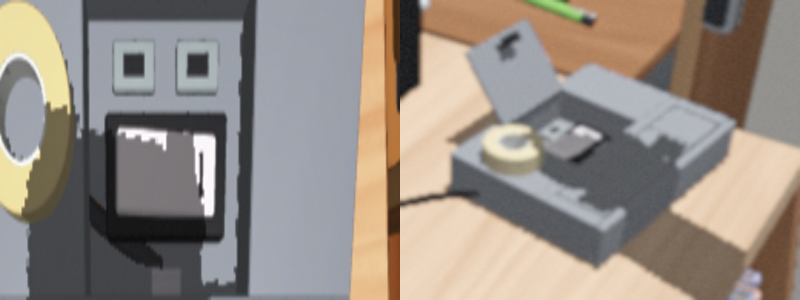

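View pics/t7.png

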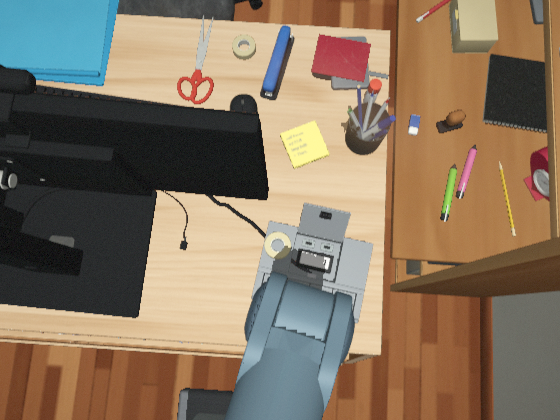

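The rocker's left end now looks the larger (87 against 82 px tall, the reverse of before), so it has tipped. The mark has moved down with the right end, and the flap leans back open. The tape is still at (277,245), with only shadow across it, and the mouse and sticky block regions are unchanged. Handing in.

```bash
python3 -c "
from bench import arm
print(arm.finish_job())"
```

```text
the job is handed in; nothing more can be done
None
```

The box should be switched on: the catch plate is found and pressed, the flap is open, and the rocker is pressed down. The job is handed in at about 12 s of the 45 s allowed.

- **Finding the catch:** I felt along the plates from the right with closed fingertips. The first two were rigid, with 17 N and 15 N and no movement. The third, at y = +21.5 mm, gave at about 2.8 N. I pressed it about 5.5 mm in at 5 N and the flap sprang open.
- **Switching on:** I pressed the raised end of the rocker down to a firm stop, about 9 N with the fingertips at z = 27.3 mm. Then I lifted off and moved clear.
- **Last checks:** The pictures show the flap fully open and the rocker tipped the other way, with its left end now raised. The tape roll looks to be in place, with only shadow changes across it. The mouse and sticky-note areas match the first picture.
- **What disagreed:**
  - The rocker moved, and stopped, about 3 to 4 mm lower than the given heights of 38 and 30 mm. That fits a bar 8 mm thick with its centre at 26 mm, so I took the firm stop as fully on.
  - My two-view height for the rocker mark was unreliable (4 mm), because the two camera rays were nearly parallel. I used the given height with both views instead, and they agreed to about 4 mm.

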